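Roll the castor wheel into its fork and bed it home

ROBOT

A 7-joint arm with a two-finger parallel gripper is mounted at the origin on the work surface. World frame = base frame: x ahead of the robot, y to its left, z up, the work surface at z = 0. Lengths are in m, angles in rad, forces in N, time in s.
With the tool pointing down it reaches from about 0.4 to 0.875 m from the base axis. Payload 6.5 kg.
Tool frame: the origin (TCP) lies at the very end of the fingers, on their centre line; the grasp point (between the pads) lies 19 mm behind it; z points along the fingers, y is the direction in which the jaws open and shut (so a half turn about z gives the same grasp; the last joint's range is limited). The gripper opens to 85 mm and grips with 20 to 120 N. Pads are 22 mm wide; open, the fingers measure 114 mm over their backs; the gripper's body (76 mm by 85 mm) begins 54 mm behind the grasp point. The pads swing forward as they close: fully open they stand 13 mm farther back than shut.
Start: joints at [1.269, 0.536, -0.004, 1.538, 0.003, 1.067, -0.071], TCP at [0.152, -0.632, 0.231] pointing down, gripper open.
Joint ranges: [-2.7, 2.7], [-0.37, 2.16], [-1.27, 1.26], [0.24, 2.4], [-1.31, 4.45], [0.19, 1.91], [-2.76, 2.76]. Speed limits (rad/s): [2.39, 2.39, 3.14, 3.14, 3.14, 3.14, 3.14].

INTERFACE

Orientations are given as a 3x3 rotation matrix whose columns are the frame's x, y, z axes.
In Python, from rig import r, cams gives the robot as it stands.
- The arm moves only by the shell command python3 -m pendant 'ROWS' [FORCE]. ROWS is JSON, a list of rows, each a list of 7 numbers: the shift along the tool's x, y, z in mm, then the turn, a rotation vector about the tool's x, y, z in degrees, then the finger opening in mm, from 0 to 85.4. In form: [[dx, dy, dz, wx, wy, wz, gripper], ...]. A call has exactly 10 rows; each row shifts and turns the pose as measured when the row begins, along the tool's axes as they then stand; what a row does not reach is not made up. A row lasts 1/10 s, in which the tool goes at most 50 mm and 8.59 degrees, less where a joint would pass 70% of its speed; a pose out of reach is approached as far as the arm can. A call is refused whole if a number of a shift passes 50 or a number of a turn 8.59, either way. A call with a gripper value outside its range is refused whole. The fingers move at their own pace and stop on an object; FORCE is the grip in N (left out, the last holds). Time passes only in rows, so rows that do not move let the fingers close, or fill a call up. It gives the time, the measured TCP pose, the force and the opening at its end, in the units of the state.
- r.get_state(): the state, without advancing time (a new reading comes with each control period).
- cams.read_camera(name): name is "side" or "top" or "wrist"; returns the picture (384x512x3 uint8, red, green, blue); there is no depth.
- cams.camera_info(name): a dict with "fx", "fy", "cx", "cy" (pixels), "rvec" (rotation vector, rad) and "tvec" (3), from world to camera coordinates, as OpenCV has them. Camera axes: x right, y down, z forward; pixel columns grow to the right and rows downward; lengths in m; the calibration is good to about 2 mm. The wrist camera is an equidistant fisheye: a pixel r from the principal point sees the ray r / f radians off the axis. A picture is of the moment at which its call begins: read the wrist's pose just before it. camera_info takes no time and is no camera call; for the wrist camera it gives the pose at the moment of the call.
- r.sign_off(): hands the job in, once; it reports no verdict.
Trained networks look in the newest picture that a camera, given by its name, has taken for a name from the list of things; names that differ only in an ending like _2 or _b are one class to them, and where a whole thing is asked for, a point or a joint stands for the part that bears it (a point fixed in the world has none). Each returns a list of dicts, best first, with "score" (0 to 1); they miss things now and then, are a little off and sometimes report something else, mostly with a low value. They report only what shows in the picture. A call takes as long as a camera call.
- cams.silhouettes(camera, name): "pixels" (384x512 bool, what is visible of it) and "extent" ([left, top, width, height] in pixels, round what is visible of it).
The state is a dict: "t": time; "joint_positions": joint angles; "qvel": joint speeds; "joint_torque": joint torques, N m; "position": TCP position; "eef_rot": TCP orientation; "force": force on the tool from outside, world axes, zero at the start; "ft_torque": the same for the moment, N m; "grip_width": opening from 0.0 (shut) to 1.0 (fully open).
Only numpy, scipy, OpenCV 4.12 (cv2) and the standard library are available. Lean on these libraries where they do the work, as an engineer would, in place of code of your own. Each camera call takes 0.05 s, during which the arm holds its last target. There are 200 camera calls.

TASK

Roll the standing castor wheel along the table on its tread into the aluminium fork, so that its axle runs along the fork's two open slots to their closed ends: keep it upright, do not lift or drag it, and leave the other things where they lie. Once home, push it firmly against the slot ends with about 20 N for half a second, never more than 35 N, so that the brake shoe beds; then let go and leave it standing there.

Things in the scene. Friction and masses are not known exactly. Their poses are not given: they have to be found in the camera images.
- wheel: Loose castor wheel standing on its dark rubber tread: 80 mm diameter, 30 mm wide, grey faces, about 0.6 kg. Topples if tilted over 20 degrees sideways; rolls easily, coasting 10 to 20 mm after a push at 3 cm/s. Origin at its centre; y axis along the axle; x and z turn with it as it rolls. At the start z is up and x is its heading, within 0.2 rad of the fork's x.
- wheel_axle (a point): End (on the wheel's +y side) of the plain steel axle, 12 mm in diameter, fixed to the wheel. It sticks out 27 mm from each face (84 mm over all), centred 40 mm above the table. Pushed from behind on both axle ends alike (two fingers astride the wheel) it rolls straight on; a push on one side hardly turns it. To aim it, pinch the two faces above the axle and turn it on the spot.
- wheel_hole (a point): Small dark hole in the wheel's face, 24 mm from the axle (point at mid width). At the start it is straight below the axle; a wheel that truly rolls brings it over the top after half a turn (126 mm of travel), before the axle reaches the slots. If the wheel is dragged without turning it never gets there.
- fork: Fork fixed to the table: two upright aluminium cheeks 6 mm thick, 62 mm tall, inner faces 37 mm apart (y = +-18.5 mm). Origin on the table top straight below the axle's centre when home; x points into the fork (the way the wheel travels in), y along the axle, z up. The wheel starts 220 to 250 mm short of home (x = -0.25 to -0.22), up to 20 mm off the centre line. Rearmost part at x = 88 mm.
- fork_home (a point): Where the axle's centre is when home (40 mm above the fork's origin). The slots are closed at x = +6 mm, where the 12 mm axle bears, rigidly. The axle ends stick out 17 mm beyond the cheeks' outer faces (y = +-24.5 mm); outside the cheeks, behind the axle, there is free space for fingers higher than 22 mm above the table.
- fork_mouth (a point): Middle of the open end of the slots, 34 mm before home, 40 mm above the table. Each cheek's level slot spans 33 to 48 mm above the table. Guides 20 mm high flare out from here, from 37 mm apart to about 67 mm apart at x = -81 mm, and centre the tread.
- shoe (a joint): Brake shoe: small dark block, 26 mm wide, between the cheeks, 40 mm above the table, met by the tread. Slides along the fork's x, 0 to 0.020 m, growing as it is pushed in. Its face stands at x = 28 mm + value; it starts at 0 to 6 mm and is at 12 mm when the wheel is home. Drags with 4 N (pushing the wheel against it feels like 6 to 9 N), no spring, stays where left.
- wrench: Bystander, not to be disturbed: open-ended steel wrench, 170 mm long, lying flat. Origin at its underside.
- gauge: Bystander, not to be disturbed: round steel pressure gauge, 64 mm across, 26 mm thick, lying on its back, short brass stem. Origin at its underside.
- valve: Bystander, not to be disturbed: aluminium needle-valve block 45 x 32 x 32 mm with a black T-handle, 63 mm tall in all. Origin at its underside.
- can: Bystander, not to be disturbed: upright aluminium can, 52 mm across, 75 mm tall. Origin at its underside.
- elbow: Bystander, not to be disturbed: brass pipe elbow, 24 mm high, legs 36 mm long. Origin at its underside.
- tyre: Bystander, not to be disturbed: bare small wheel without an axle, 64 mm across, 22 mm thick, lying flat. Origin at its underside.

How it is judged:
By the outcome, as a careful person would: the job done as asked, in the order asked, and still so for the second after the job is handed in, with the robot touching nothing.
It also fails if it takes over 72 s, if anything falls off the work surface, if the arm or the gripper's body presses on something with over 40 N, if the wrist force passes 120 N, or if a joint passes its speed limit or range.

## Working session

There is one attempt and no reset: what is moved stays moved. The work goes in short steps, Python scripts to look and compute and a shell command to move; the robot and the scene stay as the last step left them, time stands still between calls to the robot, and variables do not carry over. Pictures are saved under pics/ and viewed, about 8 in all and at most 12, crops included, and the job is handed in when it is done.

```bash
ls; mkdir -p pics
python3 - <<'E'
from rig import r,cams
import cv2,numpy as np
s=r.get_state();print({k:np.round(v,3).tolist() for k,v in s.items()})
for n in ["side","top"]:
    im=cams.read_camera(n);cv2.imwrite(f"pics/{n}0.png",im[:,:,::-1])
    print(n,cams.camera_info(n))
    for o in ["wheel","fork","wheel_axle","wheel_hole","shoe","can","valve","gauge","wrench","elbow","tyre"]:
        print(o,[(round(d["score"],2),d["extent"]) for d in cams.silhouettes(n,o)[:2]])
a=cv2.imread("pics/side0.png");b=cv2.imread("pics/top0.png")
E
```

```text
pics
{'t': 0.0, 'joint_positions': [1.269, 0.537, -0.004, 1.539, 0.003, 1.067, -0.071], 'qvel': [-0.001, -0.0, -0.002, 0.0, -0.001, 0.001, -0.001], 'joint_torque': [-0.0, -58.341, 1.048, -25.91, 0.012, 0.01, -0.0], 'position': [0.152, -0.631, 0.23], 'eef_rot': [[0.972, 0.234, -0.001], [0.234, -0.972, 0.002], [-0.0, -0.002, -1.0]], 'force': [-0.718, -1.106, -0.012], 'ft_torque': [-0.047, -0.011, -0.05], 'grip_width': 1.002}
side {'fx': 435.71065928790483, 'fy': 435.71065928790483, 'cx': 258.6255625896122, 'cy': 194.818123960757, 'rvec': array([ 0.57476055, -2.57104247,  1.28225008]), 'tvec': array([0.4737751 , 0.20939658, 0.72386486])}
wheel [(0.75, [212.9, 239.9, 43.4, 43.0])]
fork [(0.71, [244.0, 159.8, 62.0, 68.9])]
wheel_axle [(0.62, [214.1, 238.4, 43.7, 46.3]), (0.22, [324.6, 165.2, 24.6, 30.8])]
wheel_hole [(0.93, [213.2, 237.0, 46.0, 48.5])]
shoe [(0.64, [278.4, 172.4, 8.9, 12.2])]
can [(0.96, [283.0, 140.7, 21.1, 31.5]), (0.44, [325.9, 165.1, 23.6, 31.5])]
valve [(0.89, [323.8, 163.9, 27.9, 32.1])]
gauge [(0.66, [213.0, 168.5, 31.5, 25.1]), (0.33, [213.8, 239.9, 46.8, 45.0])]
wrench [(0.87, [179.8, 195.5, 45.5, 56.7])]
elbow [(0.83, [318.3, 200.6, 20.8, 23.1])]
tyre [(0.69, [145.7, 256.0, 34.0, 30.4])]
top {'fx': 365.35198865193314, 'fy': 365.35198865193314, 'cx': 252.78861826319292, 'cy': 192.10789434940082, 'rvec': array([ 2.18169457, -2.20443921,  0.10625461]), 'tvec': array([-0.05211005,  0.53032294,  0.7659724 ])}
wheel [(0.62, [240.5, 170.0, 79.2, 42.6])]
fork [(0.71, [238.9, 168.4, 81.8, 43.1])]
wheel_axle [(0.75, [147.0, 186.0, 34.9, 37.0])]
wheel_hole [(0.82, [145.9, 184.0, 38.2, 39.0])]
shoe []
can [(0.8, [329.9, 166.2, 30.3, 29.6])]
valve [(0.83, [304.8, 228.9, 41.1, 27.8])]
gauge [(0.88, [259.2, 117.5, 42.1, 36.3])]
wrench [(0.6, [178.8, 126.8, 76.6, 27.4])]
elbow [(0.86, [269.4, 237.9, 31.0, 17.9])]
tyre [(0.74, [122.8, 129.7, 35.3, 32.1]), (0.47, [240.9, 171.5, 80.3, 42.3])]
```

Run:
```python
import cv2
b=cv2.imread("pics/top0.png")[100:290,100:366]
cv2.imwrite("pics/t0c.png",cv2.resize(b,None,fx=3,fy=3,interpolation=cv2.INTER_CUBIC))
b=cv2.imread("pics/side0.png")[130:300,140:360]
cv2.imwrite("pics/s0c.png",cv2.resize(b,None,fx=3.5,fy=3.5,interpolation=cv2.INTER_CUBIC))
```

```text
(no output)
```

View pics/t0c.png

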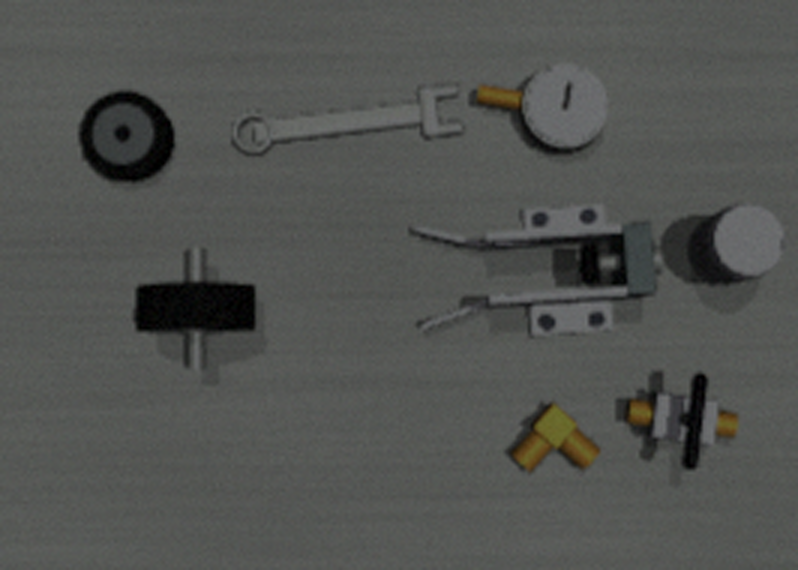

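View pics/s0c.png

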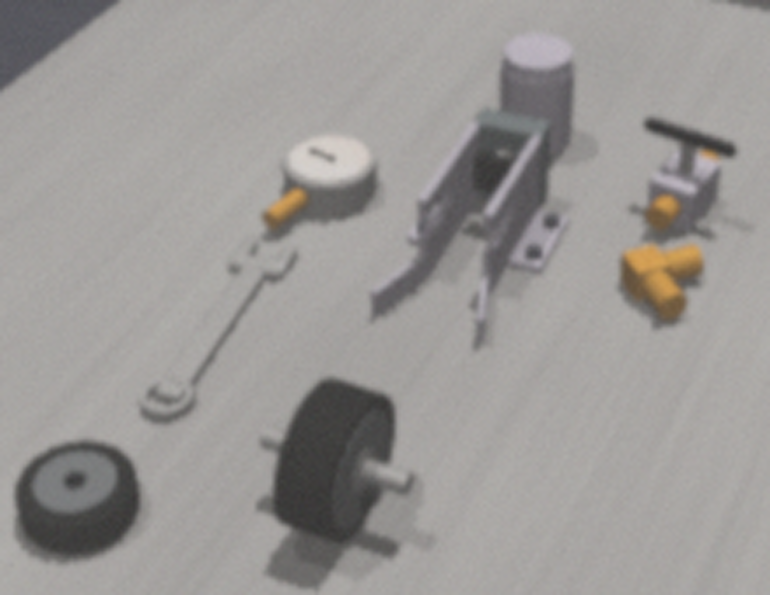

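```bash
cat > h.py <<'E'
import numpy as np,cv2
from rig import r,cams
def ray(n,uv,info=None):
    c=info or cams.camera_info(n);R=cv2.Rodrigues(np.array(c["rvec"]))[0];C=-R.T@c["tvec"]
    x=(uv[0]-c["cx"])/c["fx"];y=(uv[1]-c["cy"])/c["fy"]
    if n=="wrist":
        t=np.hypot(x,y);k=np.sin(t)/t if t>1e-9 else 1;d=np.array([x*k,y*k,np.cos(t)])
    else:d=np.array([x,y,1])
    return C,R.T@d
def bp(n,uv,z,info=None):
    C,d=ray(n,uv,info);return C+d*(z-C[2])/d[2]
def proj(n,P,info=None):
    c=info or cams.camera_info(n);p=cv2.Rodrigues(np.array(c["rvec"]))[0]@P+c["tvec"]
    if n=="wrist":
        h=np.hypot(p[0],p[1]);t=np.arctan2(h,p[2]);q=p[:2]/h*t
    else:q=p[:2]/p[2]
    return q*[c["fx"],c["fy"]]+[c["cx"],c["cy"]]
def F(O,yaw):
    return lambda p: np.array(O)+np.array([[np.cos(yaw),-np.sin(yaw),0],[np.sin(yaw),np.cos(yaw),0],[0,0,1]])@np.array(p)
E
python3 - <<'E'
from h import *
np.set_printoptions(precision=4,suppress=True)
T=lambda u,v,z:bp("top",(100+u/3,100+v/3),z)
S=lambda u,v,z:bp("side",(140+u/3.5,130+v/3.5),z)
for l,p in dict(axU=(196,250,.04),axL=(196,368,.04),trL=(137,307,.04),trR=(254,307,.04),trTL=(137,284,.04),trBR=(254,330,.04),chU=(487,237,.062),chL=(488,301,.062),chUr=(622,229,.062),chLr=(627,291,.062),guU=(411,230,.02),guL=(421,330,.02),can=(749,240,.075),valve=(695,420,.063)).items(): print(l,T(*p))
for l,p in dict(axN=(408,481,.04),axF=(265,442,.04),chF=(422,197,.062),chN=(490,211,.062),guF=(375,297,.02),guN=(482,325,.02)).items(): print("S",l,S(*p))
E
```

```text
axU [0.5485 0.1257 0.04  ]
axL [0.4664 0.1251 0.04  ]
trL [0.5091 0.1662 0.04  ]
trR [0.5082 0.0853 0.04  ]
trTL [0.5251 0.1663 0.04  ]
trBR [0.4923 0.0852 0.04  ]
chU [ 0.5533 -0.0765  0.062 ]
chL [ 0.5096 -0.0766  0.062 ]
chUr [ 0.558 -0.169  0.062]
chLr [ 0.5155 -0.1715  0.062 ]
guU [ 0.5636 -0.0239  0.02  ]
guL [ 0.4916 -0.0305  0.02  ]
can [ 0.5483 -0.2524  0.075 ]
valve [ 0.4277 -0.2154  0.063 ]
S axN [0.4687 0.1255 0.04  ]
S axF [0.549  0.1318 0.04  ]
S chF [ 0.5552 -0.0736  0.062 ]
S chN [ 0.5114 -0.0775  0.062 ]
S guF [ 0.562  -0.0204  0.02  ]
S guN [ 0.4926 -0.0236  0.02  ]
```

The pictures show the wheel at (0.508, 0.127) heading about −y, and the fork mouth near (0.532, −0.076), turned roughly 3° from the wheel's heading. I'll swing the arm over on an arc.

```bash
python3 -m pendant '[[50,-6,0,0,0,-4.4,85],[50,-6,0,0,0,-4.4,85],[50,-6,0,0,0,-4.4,85],[50,-6,0,0,0,-4.4,85],[50,-6,0,0,0,-4.4,85],[50,-6,0,0,0,-4.4,85],[50,-6,0,0,0,-4.4,85],[50,-6,0,0,0,-4.4,85],[50,-6,0,0,0,-4.4,85],[50,-6,0,0,0,-4.4,85]]' 20
```

```text
t: 2.2
position: [0.5208, -0.3231, 0.2292]
eef_rot: [[0.528, 0.849, -0.002], [0.849, -0.528, -0.008], [-0.008, 0.003, -1.0]]
force: [1.1, 0.4, -0.4]
grip_width: 0.998
```

```bash
python3 -m pendant '[[50,-6,0,0,0,-4.4,85],[50,-6,0,0,0,-4.4,85],[50,-6,0,0,0,-4.4,85],[50,-6,0,0,0,-4.4,85],[50,-6,0,0,0,-4.4,85],[50,-6,0,0,0,-4.4,85],[0,0,0,0,0,0,85],[0,0,0,0,0,0,85],[0,0,0,0,0,0,85],[0,0,0,0,0,0,85]]' 20
```

```text
t: 3.2
position: [0.5927, -0.0254, 0.2283]
eef_rot: [[0.064, 0.998, 0.004], [0.998, -0.064, -0.005], [-0.004, 0.005, -1.0]]
force: [-0.1, -0.7, -0.7]
grip_width: 0.997
```

```bash
python3 -m pendant '[[30,-19,0,0,0,-0.8,85],[30,-19,0,0,0,-0.8,85],[30,-19,0,0,0,-0.8,85],[30,-19,0,0,0,-0.8,85],[30,-19,0,0,0,-0.8,85],[0,0,0,0,0,0,85],[0,0,0,0,0,0,85],[0,0,0,0,0,0,85],[0,0,0,0,0,0,85],[0,0,0,0,0,0,85]]'
python3 - <<'E'
from h import *
np.set_printoptions(precision=4,suppress=True)
s=r.get_state();c=cams.camera_info("wrist");im=cams.read_camera("wrist")
print(s["position"],s["joint_positions"],c)
cv2.imwrite("pics/w1.png",cv2.resize(im[:,:,::-1],None,fx=1.5,fy=1.5))
for n in["wheel","fork"]:
    for d in cams.silhouettes("wrist",n)[:1]: print(n,d["score"],d["extent"])
w=[.508,.127,.04]
for p in ([0.508,.127,.04],[.549,.127,.04],[.466,.127,.04],[.532,-.076,.062]):print(proj("wrist",np.array(p),c)*1.5)
E
```

```text
t: 4.2
position: [0.5059, 0.1169, 0.2264]
eef_rot: [[0.021, 1.0, 0.007], [1.0, -0.021, -0.011], [-0.01, 0.007, -1.0]]
force: [-0.7, -0.7, -1.0]
grip_width: 0.998
[0.5059 0.1169 0.2264] [ 0.1106  0.3685 -0.5344  1.8664  0.2401  0.966  -0.5531] {'fx': 297.3186396354542, 'fy': 297.3186396354542, 'cx': 258.8156100743572, 'cy': 195.1132890219484, 'rvec': array([-2.8219,  0.0314, -0.0032]), 'tvec': array([-0.5047,  0.0806,  0.412 ])}
wheel 0.97 [223.1, 131.5, 75.0, 65.8]
fork 0.67 [252.5, 265.2, 59.3, 71.5]
[389.1196 241.3185]
[443.4091 240.3848]
[333.4863 242.8009]
[420.7937 472.1398]
```

View pics/w1.png

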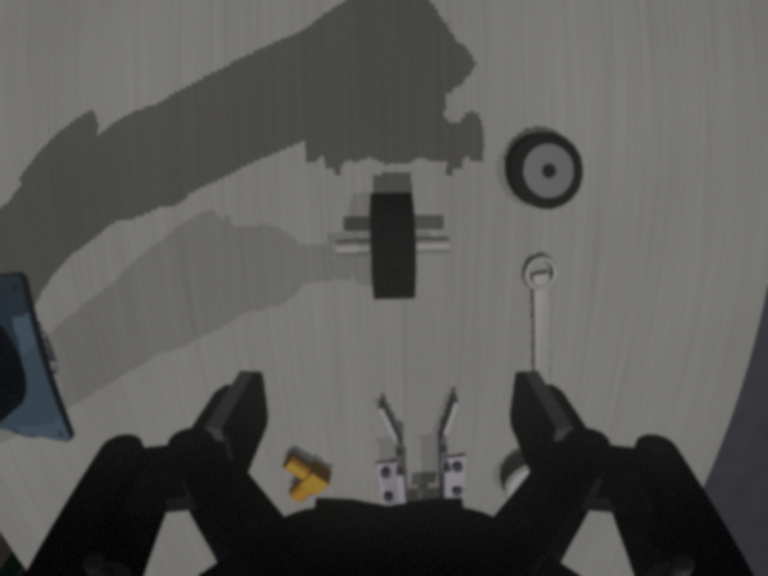

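Run:
```python
from h import *
np.set_printoptions(precision=4,suppress=True)
for l,p in dict(axL=(335,246,.04),axR=(449,243,.04),guL=(382,398,.02),guR=(454,393,.02),tyre=(547,170,.02),trTop=(391,193,.04),trBot=(395,298,.04)).items():
    print(l,bp("wrist",(p[0]/1.5,p[1]/1.5),p[2]))
```

```text
axL [0.4667 0.125  0.04  ]
axR [0.553  0.1256 0.04  ]
guL [ 0.4984 -0.0206  0.02  ]
guR [ 0.5643 -0.0176  0.02  ]
tyre [0.6364 0.1818 0.02  ]
trTop [0.5098 0.164  0.04  ]
trBot [0.5114 0.0825 0.04  ]
```

```bash
python3 -m pendant '[[2,1,25,0.4,0.6,-1.5,85],[2,1,25,0,0,0,85],[2,0,25,0,0,0,85],[1,0,25,0,0,0,85],[1,0,20,0,0,0,85],[0,0,0,0,0,0,85],[0,0,0,0,0,0,85],[0,0,0,0,0,0,85],[0,0,0,0,0,0,85],[0,0,0,0,0,0,85]]'
```

```text
t: 5.35
position: [0.5125, 0.1252, 0.1064]
eef_rot: [[-0.004, 1.0, 0.007], [1.0, 0.004, 0.002], [0.002, 0.007, -1.0]]
force: [-0.2, 0.3, 0.1]
grip_width: 0.995
```

```bash
python3 -m pendant '[[0,-2,15,0.4,0,0,85],[0,-2,15,0,0,0,85],[0,0,12,0,0,0,85],[0,0,4,0,0,0,85],[0,0,0,0,0,0,60],[0,0,0,0,0,0,50],[0,0,0,0,0,0,42],[0,0,0,0,0,0,42],[0,0,0,0,0,0,42],[0,0,0,0,0,0,42]]' 20
python3 - <<'E'
from h import *
im=cams.read_camera("wrist")
cv2.imwrite("pics/w2.png",cv2.resize(im[:,:,::-1],None,fx=1.5,fy=1.5))
E
```

```text
t: 6.35
position: [0.5104, 0.1255, 0.059]
eef_rot: [[-0.003, 1.0, 0.004], [1.0, 0.003, 0.003], [0.003, 0.004, -1.0]]
force: [0.8, -0.1, -0.6]
grip_width: 0.494
```

View pics/w2.png

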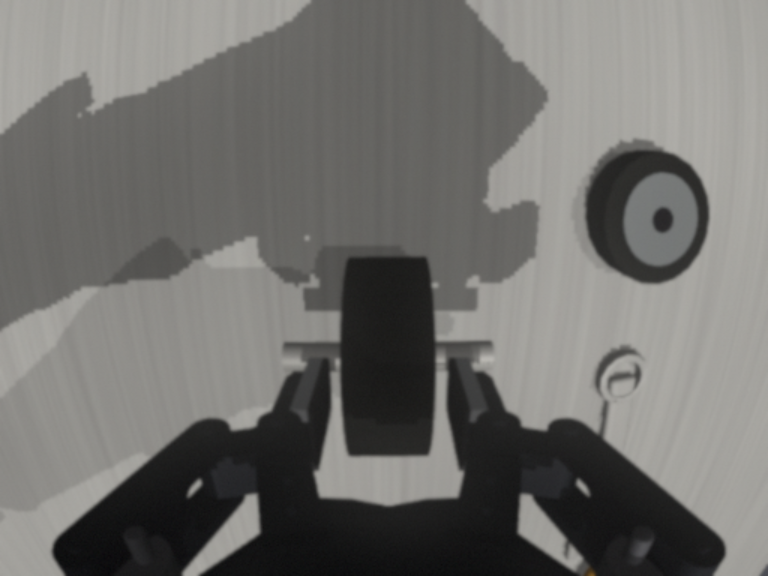

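```bash
python3 -m pendant '[[0,0,0,0,0,0,34],[0,0,0,0,0,0,28],[0,0,0,0,0,0,26],[0,0,0,0,0,0,26],[0,0,0,0,0,-2,26],[0,0,0,0,0,-2,26],[0,0,0,0,0,-2,26],[0,0,0,0,0,-2.1,26],[0,0,0,0,0,0,26],[0,0,0,0,0,0,26]]' 20
```

```text
t: 7.4
position: [0.5105, 0.1255, 0.0593]
eef_rot: [[-0.157, 0.988, 0.004], [0.988, 0.157, 0.003], [0.002, 0.004, -1.0]]
force: [-0.5, 0.5, 0.4]
grip_width: 0.345
```

```bash
python3 -m pendant '[[0,0,0,0,0,0,40],[0,0,0,0,0,0,54],[0,0,0,0,0,0,54],[0,0,0,0,0,0,54],[8,0,0,0,0,0,54],[8,0,0,0,0,0,54],[8,0,0,0,0,0,54],[4,0,0,0,0,0,54],[0,0,0,0,0,0,54],[0,0,0,0,0,0,54]]' 20
```

```text
t: 8.4
position: [0.5054, 0.1571, 0.0593]
eef_rot: [[-0.158, 0.987, 0.004], [0.987, 0.158, 0.004], [0.003, 0.005, -1.0]]
force: [0.6, 0.4, 0.8]
grip_width: 0.632
```

```bash
python3 -m pendant '[[0,0,10,0,0,0,54],[0,0,10,0,0,0,54],[0,0,10,0,0,0,54],[0,0,2,0,0,0,54],[0,0,0,0,0,0,54],[0,0,0,0,0,0,54],[0,0,0,0,0,0,54],[0,0,0,0,0,0,54],[0,0,0,0,0,0,54],[0,0,0,0,0,0,54]]' 20
python3 - <<'E'
from h import *
c=cams.camera_info("wrist")
im=cams.read_camera("wrist")
cv2.imwrite("pics/w3.png",cv2.resize(im[:,:,::-1],None,fx=1.5,fy=1.5))
E
```

```text
t: 9.4
position: [0.5057, 0.1558, 0.0241]
eef_rot: [[-0.157, 0.988, 0.004], [0.988, 0.157, 0.003], [0.002, 0.004, -1.0]]
force: [0.6, -0.1, -0.3]
grip_width: 0.635
```

View pics/w3.png

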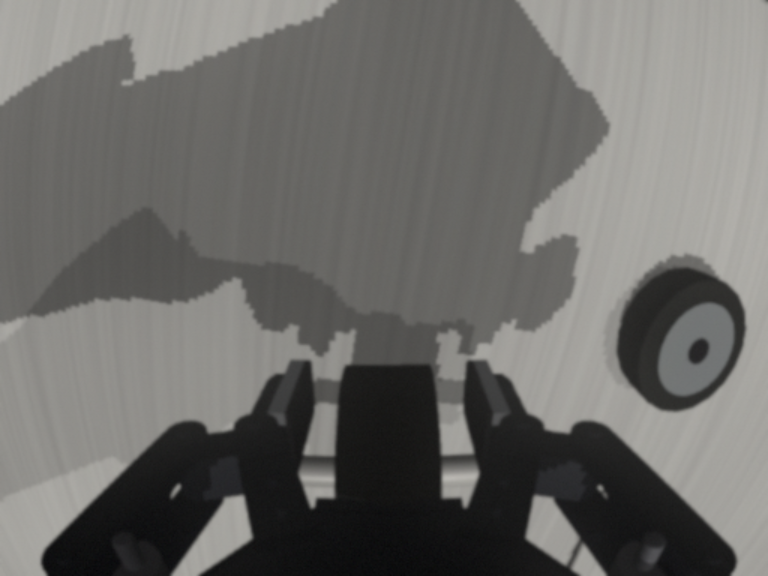

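```bash
python3 -m pendant '[[-3,0,-3,0,0,0,54],[-3,0,-2,0,0,0,54],[-3,0,0,0,0,0,54],[-2,0,0,0,0,0,54],[-3,0,0,0,0,0,54],[-3,0,0,0,0,0,54],[-3,0,0,0,0,0,54],[-3,0,0,0,0,0,54],[-3,0,0,0,0,0,54],[-3,0,0,0,0,0,54]]' 20
```

```text
t: 10.45
position: [0.5108, 0.1247, 0.0297]
eef_rot: [[-0.157, 0.988, 0.004], [0.988, 0.157, 0.003], [0.002, 0.005, -1.0]]
force: [-0.7, 0.1, -0.1]
grip_width: 0.633
```

```bash
python3 -m pendant '[[-3,0,0,0,0,0,54],[-3,0,0,0,0,0,54],[-3,0,0,0,0,0,54],[-3,0,0,0,0,0,54],[-3,0,0,0,0,0,54],[-3,0,0,0,0,0,54],[-3,0,0,0,0,0,54],[-3,0,0,0,0,0,54],[-3,0,0,0,0,0,54],[-3,0,0,0,0,0,54]]' 20
python3 - <<'E'
from h import *
im=cams.read_camera("top")
for d in cams.silhouettes("top","wheel")[:2]+cams.silhouettes("top","wheel_axle")[:2]:print(d["score"],d["extent"])
E
```

```text
t: 11.45
position: [0.5159, 0.0923, 0.0296]
eef_rot: [[-0.157, 0.988, 0.004], [0.988, 0.156, 0.003], [0.002, 0.005, -1.0]]
force: [0.4, -0.1, 0.1]
grip_width: 0.63
0.75 [184.5, 177.2, 21.2, 36.4]
0.73 [188.0, 181.1, 19.1, 30.7]
```

```bash
python3 -m pendant '[[-3,0,0,0,0,0,54],[-3,0,0,0,0,0,54],[-3,0,0,0,0,0,54],[-3,0,0,0,0,0,54],[-3,0,0,0,0,0,54],[-3,0,0,0,0,0,54],[-3,0,0,0,0,0,54],[-3,0,0,0,0,0,54],[-3,0,0,0,0,0,54],[-3,0,0,0,0,0,54]]' 20
```

```text
t: 12.6
position: [0.5209, 0.0608, 0.0295]
eef_rot: [[-0.157, 0.988, 0.004], [0.988, 0.157, 0.003], [0.003, 0.005, -1.0]]
force: [-0.4, 0.1, 1.1]
grip_width: 0.633
```

```bash
python3 -m pendant '[[-3,0,0,0,0,0,54],[-3,0,0,0,0,0,54],[-3,0,0,0,0,0,54],[-2,0,0,0,0,0,54],[-1.5,0,0,0,0,0,54],[-1,0,0,0,0,0,54],[0,0,0,0,0,0,54],[0,0,0,0,0,0,54],[0,0,0,0,0,0,54],[0,0,0,0,0,0,54]]' 20
python3 - <<'E'
from h import *
im=cams.read_camera("wrist")
a=cv2.resize(im[:,:,::-1],None,fx=1,fy=1)
im=cams.read_camera("top")[:,:,::-1]
cv2.imwrite("pics/m4.png",np.vstack([cv2.resize(a,(400,300)),cv2.resize(im[150:250,130:290],None,fx=2.5,fy=2.5,interpolation=cv2.INTER_CUBIC)]))
E
```

```text
t: 13.6
position: [0.5232, 0.046, 0.0295]
eef_rot: [[-0.157, 0.988, 0.004], [0.988, 0.157, 0.003], [0.003, 0.005, -1.0]]
force: [-0.8, -0.1, -1.0]
grip_width: 0.636
```

View pics/m4.png

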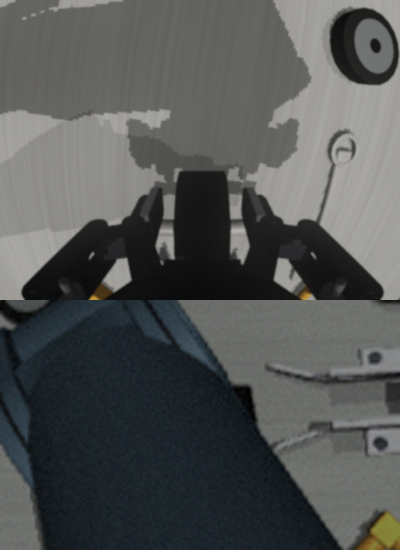

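Run:
```python
from h import *
np.set_printoptions(precision=4,suppress=True)
k=512/400
for p in [(168,223),(237,227),(202,225)]: print(bp("wrist",(p[0]*k,p[1]*k),.04))
im=cams.read_camera("wrist")[:,:,::-1]
for d in cams.silhouettes("wrist","wheel")[:1]:print(d["score"],d["extent"])
cv2.imwrite("pics/w5.png",cv2.resize(im[200:384,100:412],None,fx=2.4,fy=2.4,interpolation=cv2.INTER_CUBIC))
```

```text
[0.5024 0.0256 0.04  ]
[0.5505 0.0296 0.04  ]
[0.5259 0.028  0.04  ]
0.61 [202.6, 220.8, 111.0, 116.2]
```

View pics/w5.png

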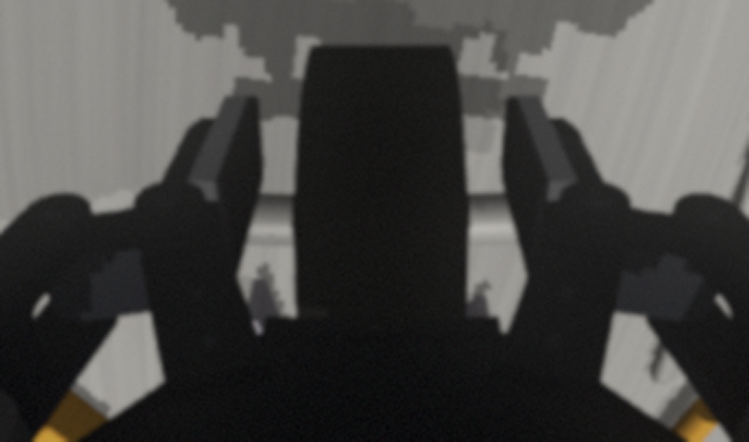

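```bash
python3 -m pendant '[[3,0,0,0,0,0,54],[0,0,-10,0,0,0,54],[0,0,-10,0,0,0,54],[0,0,-10,0,0,0,54],[0,0,0,0,0,0,54],[-8,0,0,0,0,0,54],[-8,0,0,0,0,0,54],[-4,0,0,0,0,0,54],[0,0,0,0,0,0,42],[0,0,0,0,0,0,42]]' 20;  python3 - <<'E'
from h import *
im=cams.read_camera("wrist")[:,:,::-1]
cv2.imwrite("pics/w6.png",cv2.resize(im[150:384,100:412],None,fx=2.4,fy=2.4,interpolation=cv2.INTER_CUBIC))
E
```

```text
t: 14.8
position: [0.5263, 0.0264, 0.0624]
eef_rot: [[-0.155, 0.988, 0.005], [0.988, 0.155, 0.003], [0.002, 0.005, -1.0]]
force: [-0.3, 0.6, 0.8]
grip_width: 0.493
```

View pics/w6.png

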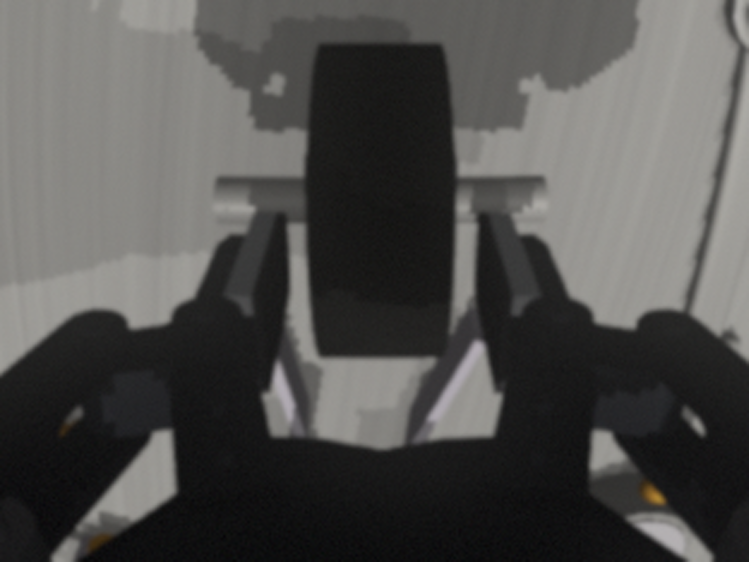

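Run:
```python
from h import *
np.set_printoptions(precision=4,suppress=True)
for p in [(215,197,.04),(547,198,.04),(302,435,.02),(410,438,.02),(380,45,.04),(382,356,.04)]: print(bp("wrist",(100+p[0]/2.4,150+p[1]/2.4),p[2]))
```

```text
[0.4837 0.0195 0.04  ]
[0.569  0.0325 0.04  ]
[ 0.5149 -0.079   0.02  ]
[ 0.5524 -0.0742  0.02  ]
[0.5198 0.0656 0.04  ]
[ 0.5344 -0.0236  0.04  ]
```

```bash
python3 -m pendant '[[0,0,2,0,0,0,34],[0,0,0,0,0,0,28],[0,0,0,0,0,0,26],[0,0,0,0,0,0,26],[0,0,0,0,0,1.8,26],[0,0,0,0,0,1.8,26],[0,0,0,0,0,1.6,26],[0,0,0,0,0,0,26],[0,0,0,0,0,0,26],[0,0,0,0,0,0,40]]' 20
```

```text
t: 15.85
position: [0.5259, 0.0271, 0.06]
eef_rot: [[-0.058, 0.998, 0.004], [0.998, 0.058, 0.002], [0.002, 0.004, -1.0]]
force: [-0.1, 0.4, 0.1]
grip_width: 0.467
```

```bash
python3 -m pendant '[[0,0,0,0,0,0,54],[0,0,0,0,0,0,54],[0,0,0,0,0,0,54],[10,0,0,0,0,0,54],[10,0,0,0,0,0,54],[5,0,0,0,0,0,54],[0,0,10,0,0,0,54],[0,0,10,0,0,0,54],[0,0,10,0,0,0,54],[0,0,2,0,0,0,54]]' 20;  python3 - <<'E'
from h import *
im=cams.read_camera("wrist")[:,:,::-1]
cv2.imwrite("pics/w7.png",cv2.resize(im[150:384,100:412],None,fx=2.4,fy=2.4,interpolation=cv2.INTER_CUBIC))
E
```

```text
t: 16.85
position: [0.5242, 0.0559, 0.0252]
eef_rot: [[-0.06, 0.998, 0.004], [0.998, 0.06, 0.004], [0.003, 0.004, -1.0]]
force: [0.4, -0.7, -0.7]
grip_width: 0.631
```

View pics/w7.png

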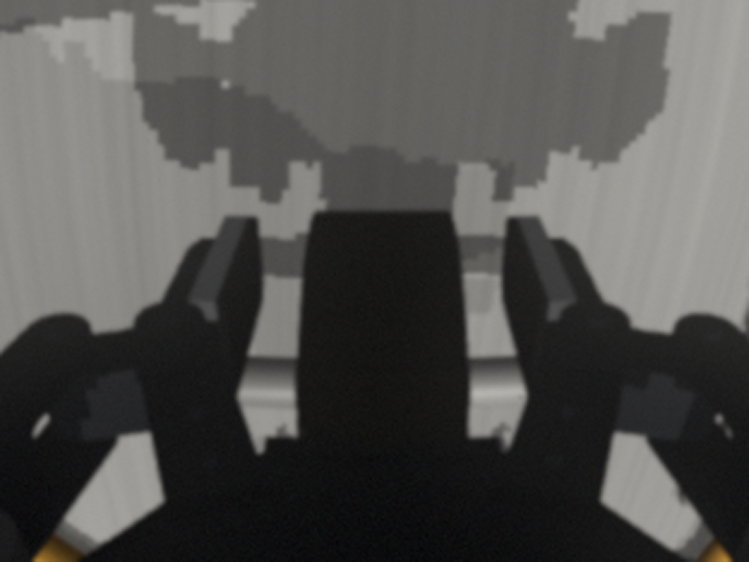

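```bash
python3 -m pendant '[[-3,0,-3,0,0,0,54],[-3,0,-2,0,0,0,54],[-3,0,0,0,0,0,54],[-2,0,0,0,0,0,54],[-3,0,0,0,0,0,54],[-3,0,0,0,0,0,54],[-3,0,0,0,0,0,54],[-3,0,0,0,0,0,54],[-3,0,0,0,0,0,54],[-3,0,0,0,0,0,54]]' 20
```

```text
t: 17.9
position: [0.5269, 0.0237, 0.0315]
eef_rot: [[-0.059, 0.998, 0.006], [0.998, 0.059, 0.004], [0.003, 0.006, -1.0]]
force: [0.2, -0.1, 0.0]
grip_width: 0.637
```

```bash
python3 -m pendant '[[-3,0,0,0,0,0,54],[-3,0,0,0,0,0,54],[-3,0,0,0,0,0,54],[-3,0,0,0,0,0,54],[-3,0,0,0,0,0,54],[-3,0,0,0,0,0,54],[-3,0,0,0,0,0,54],[-3,0,0,0,0,0,54],[-3,0,0,0,0,0,54],[-3,0,0,0,0,0,54]]' 20
```

```text
t: 18.9
position: [0.5287, -0.009, 0.0313]
eef_rot: [[-0.059, 0.998, 0.006], [0.998, 0.059, 0.004], [0.003, 0.006, -1.0]]
force: [-0.1, -0.1, 0.1]
grip_width: 0.634
```

```bash
python3 -m pendant '[[-3,0,0,0,0,0,54],[-3,0,0,0,0,0,54],[-3,0,0,0,0,0,54],[-3,0,0,0,0,0,54],[-3,0,0,0,0,0,54],[-2,0,0,0,0,0,54],[-1,0,0,0,0,0,54],[0,0,0,0,0,0,54],[0,0,0,0,0,0,54],[0,0,0,0,0,0,54]]' 20;  python3 - <<'E'
from h import *
s=cams.read_camera("side")[:,:,::-1]
im=cams.read_camera("wrist")[:,:,::-1]
cv2.imwrite("pics/m8.png",np.hstack([cv2.resize(im[150:384,100:412],(520,390),interpolation=cv2.INTER_CUBIC),cv2.resize(s[130:286,205:315],(275,390),interpolation=cv2.INTER_CUBIC)]))
E
```

```text
t: 19.9
position: [0.5299, -0.0291, 0.0312]
eef_rot: [[-0.058, 0.998, 0.005], [0.998, 0.058, 0.003], [0.003, 0.006, -1.0]]
force: [-0.3, -1.0, -0.4]
grip_width: 0.633
```

View pics/m8.png

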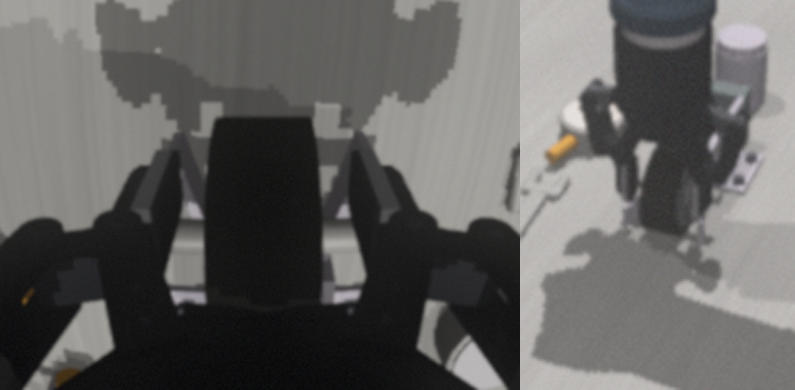

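```bash
python3 -m pendant '[[0,0,0,0,0,0,60],[-3,0,0,0,0,0,60],[-3,0,0,0,0,0,60],[-3,0,0,0,0,0,60],[-3,0,0,0,0,0,60],[-3,0,0,0,0,0,60],[-3,0,0,0,0,0,60],[-3,0,0,0,0,0,60],[-2,0,0,0,0,0,60],[-2,0,0,0,0,0,60]]' 20
python3 - <<'E'
from h import *
print(r.get_state()["ft_torque"])
im=cams.read_camera("wrist")[:,:,::-1]
cv2.imwrite("pics/w9.png",cv2.resize(im[150:384,100:412],None,fx=2.4,fy=2.4,interpolation=cv2.INTER_CUBIC))
E
```

```text
t: 21.0
position: [0.5315, -0.0563, 0.0312]
eef_rot: [[-0.058, 0.998, 0.006], [0.998, 0.058, 0.003], [0.003, 0.006, -1.0]]
force: [-0.5, -0.2, 0.0]
grip_width: 0.702
[ 0.04770547  0.00485115 -0.04609948]
```

View pics/w9.png

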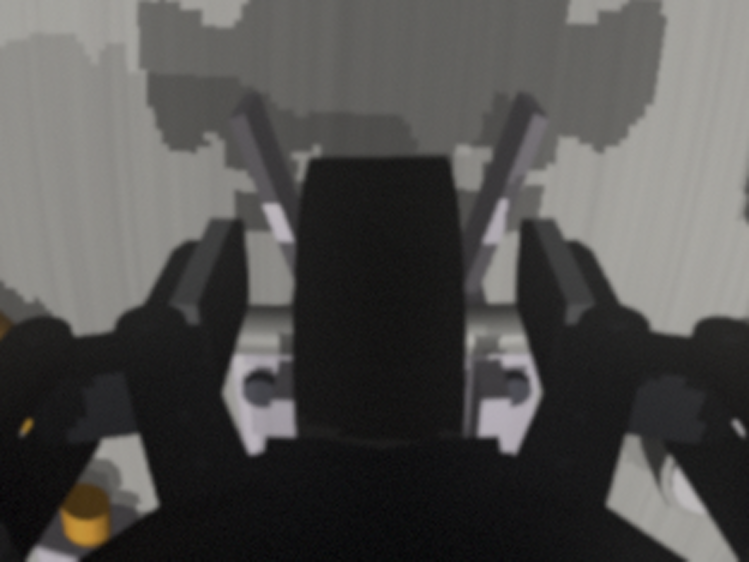

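```bash
python3 -m pendant '[[-1.5,0.5,0,0,0,0,60],[-1.5,0.5,0,0,0,0,60],[-1.5,0.5,0,0,0,0,60],[-1.5,0,0,0,0,0,60],[-1.5,0,0,0,0,0,60],[-1.5,0,0,0,0,0,60],[-1.5,0,0,0,0,0,60],[-1.5,0,0,0,0,0,60],[-1.5,0,0,0,0,0,60],[-1.5,0,0,0,0,0,60]]' 20
```

```text
t: 22.05
position: [0.5341, -0.0724, 0.0311]
eef_rot: [[-0.058, 0.998, 0.005], [0.998, 0.058, 0.003], [0.003, 0.006, -1.0]]
force: [-0.5, -0.4, 1.2]
grip_width: 0.706
```

```bash
python3 -m pendant '[[-1,0,0,0,0,0,60],[-1,0,0,0,0,0,60],[-1,0,0,0,0,0,60],[-1,0,0,0,0,0,60],[-1,0,0,0,0,0,60],[-1,0,0,0,0,0,60],[-1,0,0,0,0,0,60],[-1,0,0,0,0,0,60],[-1,0,0,0,0,0,60],[-1,0,0,0,0,0,60]]' 20
```

```text
t: 23.05
position: [0.5347, -0.0833, 0.0311]
eef_rot: [[-0.058, 0.998, 0.005], [0.998, 0.058, 0.003], [0.003, 0.006, -1.0]]
force: [0.4, 0.1, -0.2]
grip_width: 0.703
```

```bash
python3 -m pendant '[[-0.6,0,0,0,0,0,60],[-0.6,0,0,0,0,0,60],[-0.6,0,0,0,0,0,60],[-0.6,0,0,0,0,0,60],[-0.6,0,0,0,0,0,60],[-0.6,0,0,0,0,0,60],[-0.6,0,0,0,0,0,60],[-0.6,0,0,0,0,0,60],[-0.6,0,0,0,0,0,60],[-0.6,0,0,0,0,0,60]]' 20
```

```text
t: 24.05
position: [0.5349, -0.0871, 0.0311]
eef_rot: [[-0.06, 0.998, 0.005], [0.998, 0.06, 0.006], [0.006, 0.006, -1.0]]
force: [-0.8, 3.1, 1.0]
grip_width: 0.703
```

```bash
python3 -m pendant '[[-0.8,0,0,0,0,0,60],[-0.8,0,0,0,0,0,60],[-0.8,0,0,0,0,0,60],[-0.8,0,0,0,0,0,60],[-0.8,0,0,0,0,0,60],[-0.8,0,0,0,0,0,60],[-0.8,0,0,0,0,0,60],[-0.8,0,0,0,0,0,60],[-0.8,0,0,0,0,0,60],[-0.8,0,0,0,0,0,60]]' 20
```

```text
t: 25.05
position: [0.5348, -0.0871, 0.0311]
eef_rot: [[-0.064, 0.998, 0.004], [0.998, 0.064, 0.016], [0.016, 0.005, -1.0]]
force: [-2.2, 5.3, 0.3]
grip_width: 0.704
```

```bash
python3 -m pendant '[[-1,0,0,0,-0.3,0,60],[-1,0,0,0,-0.3,0,60],[-1.2,0,0,0,-0.3,0,60],[-1.2,0,0,0,-0.3,0,60],[-1.2,0,0,0,-0.2,0,60],[-1.2,0,0,0,-0.2,0,60],[-1.2,0,0,0,-0.2,0,60],[-1.2,0,0,0,-0.2,0,60],[-1.2,0,0,0,-0.2,0,60],[-1.2,0,0,0,-0.2,0,60]]' 20
```

```text
t: 26.05
position: [0.5348, -0.0883, 0.0309]
eef_rot: [[-0.07, 0.998, 0.006], [0.997, 0.07, -0.015], [-0.015, 0.005, -1.0]]
force: [-0.6, 5.4, 0.5]
grip_width: 0.7
```

```bash
python3 -m pendant '[[-1.4,0,0,0,0,0.1,60],[-1.4,0,0,0,0,0.1,60],[-1.5,0,0,0,0,0.1,60],[-1.5,0,0,0,0,0.1,60],[-1.6,0,0,0,0,0.1,60],[-1.6,0,0,0,0,0.1,60],[-1.6,0,0,0,0,0.1,60],[-1.6,0,0,0,0,0.1,60],[-1.6,0,0,0,0,0.1,60],[-1.6,0,0,0,0,0.1,60]]' 20
python3 - <<'E'
from h import *
print(r.get_state()["ft_torque"])
im=cams.read_camera("wrist")[:,:,::-1]
cv2.imwrite("pics/w10.png",cv2.resize(im[100:384,80:432],None,fx=2.1,fy=2.1,interpolation=cv2.INTER_CUBIC))
E
```

```text
t: 27.05
position: [0.5352, -0.0917, 0.0316]
eef_rot: [[-0.062, 0.998, 0.006], [0.998, 0.062, -0.002], [-0.002, 0.006, -1.0]]
force: [-1.2, 5.7, 1.8]
grip_width: 0.701
[ 1.28094754  0.32532341 -0.0623618 ]
```

```bash
python3 -m pendant '[[-1.4,0,0,0,-0.1,0,60],[-1.4,0,0,0,-0.1,0,60],[-1.4,0,0,0,-0.1,0,60],[-1.4,0,0,0,-0.1,0,60],[-1.4,0,0,0,-0.1,0,60],[-1.4,0,0,0,-0.1,0,60],[-1.4,0,0,0,-0.1,0,60],[-1.4,0,0,0,-0.1,0,60],[-1.4,0,0,0,-0.1,0,60],[-1.4,0,0,0,-0.1,0,60]]' 20
```

```text
t: 28.1
position: [0.5351, -0.0934, 0.0318]
eef_rot: [[-0.07, 0.998, 0.005], [0.998, 0.07, -0.005], [-0.006, 0.005, -1.0]]
force: [-1.6, 6.3, 2.2]
grip_width: 0.704
```

```bash
python3 -m pendant '[[-1.8,0,0,0,-0.1,0.2,60],[-1.8,0,0,0,-0.1,0.1,60],[-1.8,0,0,0,-0.1,0.1,60],[-1.8,0,0,0,-0.1,0.1,60],[-1.8,0,0,0,-0.1,0.1,60],[-1.8,0,0,0,-0.1,0.1,60],[-1.8,0,0,0,-0.1,0.1,60],[-1.8,0,0,0,-0.1,0.1,60],[-1.8,0,0,0,-0.1,0.1,60],[-1.8,0,0,0,-0.1,0.1,60]]' 20
python3 - <<'E'
from h import *
im=cams.read_camera("wrist")[:,:,::-1]
cv2.imwrite("pics/w10.png",cv2.resize(im[100:384,80:432],None,fx=2.1,fy=2.1,interpolation=cv2.INTER_CUBIC))
E
```

```text
t: 29.1
position: [0.5353, -0.0936, 0.0318]
eef_rot: [[-0.062, 0.998, 0.006], [0.998, 0.062, -0.003], [-0.003, 0.005, -1.0]]
force: [-1.1, 7.7, 2.1]
grip_width: 0.703
```

```bash
python3 -m pendant '[[-2,0,0,0,-0.1,0.1,60],[-2.2,0,0,0,-0.1,0.1,60],[-2.4,0,0,0,-0.1,0.1,60],[-2.6,0,0,0,-0.1,0.1,60],[-2.8,0,0,0,-0.1,0.1,60],[-3,0,0,0,-0.1,0.1,60],[-3,0,0,0,-0.1,0.1,60],[-3,0,0,0,-0.1,0.1,60],[-3,0,0,0,-0.1,0.1,60],[-3,0,0,0,-0.1,0.1,60]]' 20
```

```text
t: 30.15
position: [0.5353, -0.0937, 0.032]
eef_rot: [[-0.063, 0.998, 0.004], [0.998, 0.063, 0.009], [0.009, 0.005, -1.0]]
force: [-0.8, 11.0, 2.6]
grip_width: 0.698
```

```bash
python3 -m pendant '[[-3.4,0,0,0,-0.3,0.1,60],[-3.8,0,0,0,-0.3,0.1,60],[-4.2,0,0,0,-0.3,0.1,60],[-4.6,0,0,0,-0.3,0.1,60],[-5,0,0,0,-0.3,0.1,60],[-5,0,0,0,-0.3,0.1,60],[-5,0,0,0,-0.3,0.1,60],[-5,0,0,0,-0.3,0.1,60],[-5,0,0,0,-0.3,0.1,60],[-5,0,0,0,-0.3,0.1,60]]' 20
```

```text
t: 31.15
position: [0.5352, -0.0939, 0.032]
eef_rot: [[-0.071, 0.997, 0.003], [0.997, 0.071, 0.008], [0.007, 0.004, -1.0]]
force: [-3.5, 13.8, 3.6]
grip_width: 0.7
```

```bash
python3 -m pendant '[[-5.5,0,0,0,-0.3,0.3,60],[-6,0,0,0,-0.3,0.3,60],[-6.4,0,0,0,-0.3,0.2,60],[-6.8,0,0,0,-0.3,0.2,60],[-7,0,0,0,-0.3,0.2,60],[-7,0,0,0,-0.3,0.2,60],[-7,0,0,0,-0.3,0.2,60],[-7,0,0,0,-0.3,0.2,60],[-7,0,0,0,-0.3,0.2,60],[-7,0,0,0,-0.3,0.2,60]]' 20
```

```text
t: 32.15
position: [0.5353, -0.0939, 0.0321]
eef_rot: [[-0.07, 0.998, -0.001], [0.997, 0.07, 0.029], [0.029, 0.001, -1.0]]
force: [-4.1, 17.8, 5.6]
grip_width: 0.703
```

```bash
python3 -m pendant '[[-7.6,0,0,0,-0.4,0.3,60],[-8.2,0,0,0,-0.4,0.3,60],[-8.6,0,0,0,-0.4,0.3,60],[-8.6,0,0,0,-0.4,0.3,60],[-8.6,0,0,0,-0.4,0.3,60],[-8.6,0,0,0,-0.4,0.3,60],[-8.6,0,0,0,-0.4,0.3,60],[-8.6,0,0,0,-0.4,0.3,60],[-8.6,0,0,0,-0.4,0.3,60],[-8.6,0,0,0,-0.4,0.3,60]]' 20
```

```text
t: 33.15
position: [0.5354, -0.0939, 0.0323]
eef_rot: [[-0.066, 0.998, -0.007], [0.996, 0.066, 0.052], [0.052, -0.004, -0.999]]
force: [-4.6, 22.3, 8.2]
grip_width: 0.704
```

```bash
python3 -m pendant '[[-8.6,0,0,0,-0.6,0.2,60],[-8.6,0,0,0,-0.6,0.2,60],[-8.6,0,0,0,-0.6,0.2,60],[-8.6,0,0,0,-0.6,0.2,60],[-8.6,0,0,0,-0.6,0.2,60],[-8.6,0,0,0,-0.6,0.2,60],[-8.6,0,0,0,-0.6,0.2,60],[-8.6,0,0,0,-0.6,0.2,60],[-8.6,0,0,0,-0.6,0.2,60],[-8.6,0,0,0,-0.6,0.2,60]]' 20
```

```text
t: 34.15
position: [0.5351, -0.0939, 0.0319]
eef_rot: [[-0.077, 0.997, -0.013], [0.996, 0.077, 0.041], [0.042, -0.01, -0.999]]
force: [-3.9, 23.0, 7.6]
grip_width: 0.701
```

```bash
python3 -m pendant '[[-5,0,0,0,-0.4,0,60],[-2,0,0,0,-0.4,0,60],[0,0,0,0,-0.3,0,60],[2,0,0,0,-0.3,0,60],[3,0,0,0,-0.3,0,60],[3,0,0,0,-0.3,0,60],[3,0,0,0,-0.3,0,60],[3,0,0,0,-0.3,0,60],[3,0,0,0,0,0,60],[3,0,0,0,0,0,60]]' 20
```

```text
t: 35.15
position: [0.5333, -0.0762, 0.0319]
eef_rot: [[-0.08, 0.997, -0.01], [0.997, 0.08, -0.004], [-0.003, -0.011, -1.0]]
force: [-0.3, 0.6, 0.3]
grip_width: 0.704
```

```bash
python3 -m pendant '[[0,0,-10,0,0,0,60],[0,0,-15,0,0,0,60],[0,0,-15,0,0,0,60],[0,0,-20,0,0,0,60],[0,0,-20,0,0,0,60],[10,0,-30,0,0,0,60],[30,0,-30,0,0,0,60],[40,0,-20,0,0,0,60],[40,0,0,0,0,0,60],[40,0,0,0,0,0,60]]' 20
python3 - <<'E'
from h import *
s=cams.read_camera("side")[:,:,::-1]
for n in ["shoe","wheel"]: print(n,[(d["score"],d["extent"]) for d in cams.silhouettes("side",n)[:1]])
im=cams.read_camera("wrist")[:,:,::-1]
cv2.imwrite("pics/m11.png",np.hstack([cv2.resize(im[180:384,150:360],(400,390),interpolation=cv2.INTER_CUBIC),cv2.resize(s[140:240,230:332],(398,390),interpolation=cv2.INTER_CUBIC)]))
E
```

```text
t: 36.15
position: [0.5255, 0.0806, 0.21]
eef_rot: [[-0.064, 0.998, -0.0], [0.998, 0.064, -0.008], [-0.008, -0.001, -1.0]]
force: [1.0, -0.2, -0.8]
grip_width: 0.702
shoe []
wheel [(0.76, [261.2, 170.8, 32.2, 34.3])]
```

View pics/m11.png

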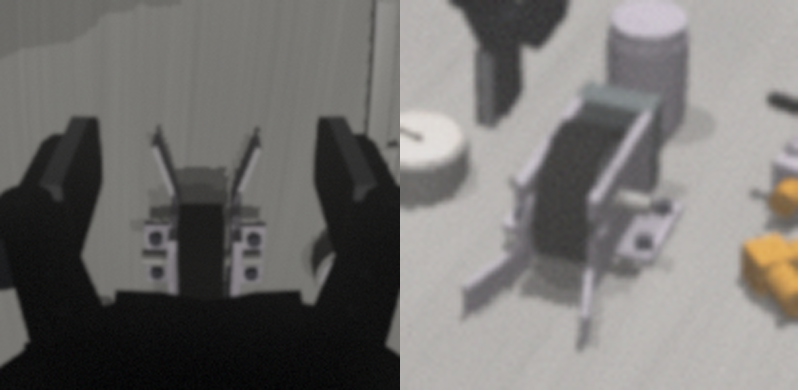

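Run:
```python
from h import *
np.set_printoptions(precision=4,suppress=True)
S=lambda u,v,z:bp("side",(230+(u-400)/3.9,140+v/3.9),z)
print("axle end",S(652,203,.04),"mouth near top",S(594,196,.062),"far",S(518,181,.062),"rear top near",S(662,97,.062))
s=r.get_state();print(s["t"],s["force"])
```

```text
axle end [ 0.4913 -0.1125  0.04  ] mouth near top [ 0.512  -0.0774  0.062 ] far [ 0.5556 -0.0729  0.062 ] rear top near [ 0.5147 -0.1847  0.062 ]
36.35 [-0.4311 -0.4323 -0.0592]
```

```bash
python3 -c "
from rig import r
print(r.sign_off())"
```

```text
the job is handed in; nothing more can be done
None
```

The wheel is home in the fork and the job is handed in, at about 36 s of the 72 s allowed.

- **Rolling in:** I pinched the wheel and turned it about 9° to aim it. I rolled it to the fork's centre line by pushing both axle ends, turned it back about 5.5°, and rolled it through the guides into the slots.
- **Bedding the shoe:** The axle stopped against something rigid, with the tool moving no more than 0.3 mm while the push rose from 8 N to 23 N. I ramped the force up over several seconds. The readings one second apart were 17.8, 22.3 and 23.0 N, so the push was at about 20 N for more than half a second. The highest I saw was 23 N along the fork, or about 25 N counting the other axes.
- **Letting go:** I backed the fingers off the axle, raised the arm clear, and the tool force read about zero.

**Last checks:** The side camera put the axle 33 to 34 mm past the slot mouth, against 34 mm for home, and showed the wheel upright. The gauge, can, valve and elbow, as far as they show in that picture, stand where they were.

**What I could not check:**
- The shoe was hidden behind the wheel, so its travel was not measured.
- I never looked for the small hole, so true rolling was not confirmed that way.
- Force was read only at the end of each one-second move.
- I took no final picture of the wrench or tyre, though the fingers stayed clear of them.

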